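Plug-gauge the bored bearing blocks and scrap the tight ones

ROBOT

A 6-joint arm with a two-finger parallel gripper is mounted at the origin on the work surface. World frame = base frame: x ahead of the robot, y to its left, z up, the work surface at z = 0. Lengths are in mm, angles in degrees, forces in N, time in s.
With the tool pointing down it reaches from about 350 to 850 mm from the base axis. Payload 8.1 kg.
Tool frame: the origin (TCP) lies midway between the tips of the shut fingers; the grasp point (between the pads) lies 19 mm behind it; z points along the fingers, x is the direction in which the jaws open and shut, and the axes are right-handed (so a half turn about z gives the same grasp; the last joint's range is limited). The gripper opens to 85 mm and grips with 20 to 120 N. Pads are 22 mm wide; open, the fingers measure 114 mm over their backs; the gripper's body (76 mm by 85 mm) begins 54 mm behind the grasp point. The pads swing forward as they close: fully open they stand 13 mm farther back than shut.
Start: joints at [67.758, 7.471, 85.268, -0, 87.261, -4.893], TCP at [178.895, 572.715, 231.292] pointing down, gripper open.
Joint ranges: [-169.43, 169.43], [-51.17, 129.36], [1.28, 143.12], [-76.62, 256.62], [0, 156.53], [-152.29, 152.29]. Speed limits (degrees/s): [136.94, 136.94, 159.86, 180, 180, 180].

INTERFACE

Orientations are given as [roll, pitch, yaw] about the fixed x, y, z axes, in that order (R = Rz(yaw) Ry(pitch) Rx(roll)).
In Python, from bench import monitor, cams, r gives the robot as it stands.
- The arm moves only by the tool jog_arm, never from a script. Its arguments are lists of equal length, an entry for each row: "offset": the shift along the tool's x, y, z in mm, a list of three; "delta_rot": the turn, a rotation vector about the tool's x, y, z in degrees, a list of three; "jaw": the opening in per cent of the stroke, from 0 (shut) to 100 (fully open). In form: {"offset": [[x, y, z], ...], "delta_rot": [[rx, ry, rz], ...], "jaw": [jaw, ...]}. A call has 1 to 20 rows; each row shifts and turns the pose as measured when the row begins, along the tool's axes as they then stand; what a row does not reach is not made up. A row lasts 1/10 s, in which the tool goes at most 50 mm and 8.59 degrees, less where a joint would pass 70% of its speed; a pose out of reach is approached as far as the arm can. A call is refused whole if a number of a shift passes 50 or a number of a turn 8.59, either way. A call with a gripper value outside its range is refused whole. The fingers move at their own pace and stop on an object; "newtons" is the grip in N (left out, the last holds). Time passes only in rows, so rows that do not move let the fingers close. It gives the time, the measured TCP pose, the force and the opening at its end, in the units of the state.
- monitor.sense(): the state, without advancing time (a new reading comes with each control period).
- cams.snapshot(name): name is "scene" or "top" or "wrist"; returns (picture, depth): 480x640x3 uint8, red, green, blue; 480x640 float32, mm along the optical axis (not along the pixel's ray), 0 where there is no reading.
- cams.camera_model(name): a dict with "K" (3x3 intrinsics, pixels), "camera_from_world" (4x4, takes a point from world to camera coordinates). Camera axes: x right, y down, z forward; pixel columns grow to the right and rows downward; lengths in mm; the calibration is good to about 2 mm. A picture is of the moment at which its call begins: read the wrist's pose just before it. camera_model takes no time and is no camera call; for the wrist camera it gives the pose at the moment of the call.
- r.hand_in(): hands the job in, once; it reports no verdict.
The state is a dict: "time": time; "joint_pos": joint angles; "qd": joint speeds; "joint_efforts": joint torques, N m; "tool_pos": TCP position; "tcp_rot": TCP orientation; "ft_force": force on the tool from outside, world axes, zero at the start; "wrist_torque": the same for the moment, N m; "finger_gap": finger opening in mm.
Only numpy, scipy, OpenCV 4.12 (cv2) and the standard library are available. Lean on these libraries where they do the work, as an engineer would, in place of code of your own. Each camera call takes 0.05 s, during which the arm holds its last target.

TASK

Exactly one of the three bored aluminium blocks takes the blue-handled plug gauge all the way in: try the gauge in the bores, pressing only lightly, and leave it fully home, collar down on the face, in the block it fits, with that block still standing on the mat where you found it. Set the two tight blocks down gently and upright in the red scrap tray, and leave the screwdriver, the jar and the chuck key alone.

Things in the scene. Friction and masses are not known exactly. Their poses are not given: they have to be found in the camera images.
- gauge_grip (a point): plug gauge, 0.08 to 0.15 kg: round blue handle 22 mm across, 46 mm long; below it a brass collar 28 mm across, 5 mm thick; below that a steel pin 16 mm across, 34 mm long, its last 4 mm tapering to 10 mm. Starts upright in its stand, pin down. This point is the handle's centre, on the axis, 28 mm above the collar's underside and 62 mm above the tip; z up the handle
- stand_top (a point): wooden stand of the gauge, 70 x 70 x 42 mm high, fixed to the bench; this point is the mouth of its 19 mm wide, 38 mm deep hole, at the centre of its top. The gauge's collar rests on the top, so the handle's centre is 28 mm above this point at the start and the gauge must be lifted 36 mm to come clear.
- block_k_mid (a point): bored aluminium block: body 46 x 46 x 44 mm high on a foot 84 (its own x) x 46 x 8 mm with a dark bolt hole at each end, 0.15 to 0.3 kg, loose on the mat. This point is its centre, 22 mm above its underside; z up, x along the foot. Grip it across y (46 mm, sides free down to the mat). A blind bore opens in the middle of its top face, 17.5 mm wide for the first 8 mm
- block_m_mid (a point): bored aluminium block: body 46 x 46 x 44 mm high on a foot 84 (its own x) x 46 x 8 mm with a dark bolt hole at each end, 0.15 to 0.3 kg, loose on the mat. This point is its centre, 22 mm above its underside; z up, x along the foot. Grip it across y (46 mm, sides free down to the mat). A blind bore opens in the middle of its top face, 17.5 mm wide for the first 8 mm
- block_p_mid (a point): bored aluminium block: body 46 x 46 x 44 mm high on a foot 84 (its own x) x 46 x 8 mm with a dark bolt hole at each end, 0.15 to 0.3 kg, loose on the mat. This point is its centre, 22 mm above its underside; z up, x along the foot. Grip it across y (46 mm, sides free down to the mat). A blind bore opens in the middle of its top face, 17.5 mm wide for the first 8 mm
- tray_floor (a point): red open scrap tray, 160 (x) x 230 (y) x 28 mm high outside, walls and floor 4 mm thick, fixed to the bench. This point is the centre of its inner floor, 4 mm above the bench; x and y along its sides. Two blocks stand in it side by side along y, their long feet along x.
- block_k: same block, origin at the centre of its underside. Good block: the bore is wide all the way, the gauge goes 34 mm down till its collar lies on the face. Tight block: it narrows to 13.5 mm from 9 mm down and the gauge stops 9 to 13 mm deep, collar 21 to 25 mm above the face. The three look alike; one is good, drawn anew at each start: neither name nor place tells which
- block_m: same block, origin at the centre of its underside. Good block: the bore is wide all the way, the gauge goes 34 mm down till its collar lies on the face. Tight block: it narrows to 13.5 mm from 9 mm down and the gauge stops 9 to 13 mm deep, collar 21 to 25 mm above the face. The three look alike; one is good, drawn anew at each start: neither name nor place tells which
- block_p: same block, origin at the centre of its underside. Good block: the bore is wide all the way, the gauge goes 34 mm down till its collar lies on the face. Tight block: it narrows to 13.5 mm from 9 mm down and the gauge stops 9 to 13 mm deep, collar 21 to 25 mm above the face. The three look alike; one is good, drawn anew at each start: neither name nor place tells which
- gauge: the same gauge; origin on its axis at the collar's underside. It slides into a good bore under little more than its own weight; pressing on a block with it by more than about 25 N counts as forcing it
- tray: the same tray; origin at the centre of its underside
- mat: thin black mat, 270 (x) x 420 (y) x 3 mm, fixed on the bench; the three blocks start standing on it; origin at the centre of its underside
- screwdriver: screwdriver with a yellow handle lying on the bench, a bystander
- paste: small jar with a green cap, 54 mm across and 60 mm high, a bystander
- chuck_key: steel T-shaped chuck key, about 85 mm long, lying on the bench, a bystander
Things that resemble listed ones, but are neither listed nor needed, are in the scene too. Leave any purple look-alike of the block_p alone.

How it is judged (in metres and radians):
At the end, for the whole second after the job is handed in: One block stands upright on the mat within 40 mm of where it started, with the gauge fully home in its bore: collar within 3 mm of the face, gauge upright and centred within 5 mm. The other two blocks stand upright on the floor of the scrap tray, within its walls. Everything is at rest (((z of gauge_grip in the frame of block_k_mid between 0.045 and 0.053 m and horizontal distance between gauge_grip and block_k_mid below 0.005 m and angle between block_k_mid's own z axis and vertical below 0.1 rad and angle between each of gauge_grip, block_m_mid, block_p_mid's own z axis and vertical below 0.12 rad and distance of block_k_mid from where it was at the start of the episode below 0.04 m and x of block_m_mid in the frame of tray_floor between -0.075 and 0.075 m and y of block_m_mid in the frame of tray_floor between -0.105 and 0.105 m and z of block_m_mid in the frame of tray_floor between 0.016 and 0.026 m and x of block_p_mid in the frame of tray_floor between -0.075 and 0.075 m and y of block_p_mid in the frame of tray_floor between -0.105 and 0.105 m and z of block_p_mid in the frame of tray_floor between 0.016 and 0.026 m) or (z of gauge_grip in the frame of block_m_mid between 0.045 and 0.053 m and horizontal distance between gauge_grip and block_m_mid below 0.005 m and angle between block_m_mid's own z axis and vertical below 0.1 rad and angle between each of gauge_grip, block_k_mid, block_p_mid's own z axis and vertical below 0.12 rad and distance of block_m_mid from where it was at the start of the episode below 0.04 m and x of block_k_mid in the frame of tray_floor between -0.075 and 0.075 m and y of block_k_mid in the frame of tray_floor between -0.105 and 0.105 m and z of block_k_mid in the frame of tray_floor between 0.016 and 0.026 m and x of block_p_mid in the frame of tray_floor between -0.075 and 0.075 m and y of block_p_mid in the frame of tray_floor between -0.105 and 0.105 m and z of block_p_mid in the frame of tray_floor between 0.016 and 0.026 m) or (z of gauge_grip in the frame of block_p_mid between 0.045 and 0.053 m and horizontal distance between gauge_grip and block_p_mid below 0.005 m and angle between block_p_mid's own z axis and vertical below 0.1 rad and angle between each of gauge_grip, block_k_mid, block_m_mid's own z axis and vertical below 0.12 rad and distance of block_p_mid from where it was at the start of the episode below 0.04 m and x of block_k_mid in the frame of tray_floor between -0.075 and 0.075 m and y of block_k_mid in the frame of tray_floor between -0.105 and 0.105 m and z of block_k_mid in the frame of tray_floor between 0.016 and 0.026 m and x of block_m_mid in the frame of tray_floor between -0.075 and 0.075 m and y of block_m_mid in the frame of tray_floor between -0.105 and 0.105 m and z of block_m_mid in the frame of tray_floor between 0.016 and 0.026 m)) and linear speed of each of gauge, block_k, block_m, block_p below 0.02 m/s); the robot touches nothing.
It fails at once if the gauge is forced: with the gauge in or over a block, that block is pressed onto the mat with more than 30 N ((contact force between block_k and mat above 30 N and horizontal distance between gauge_grip and block_k_mid below 0.02 m) or (contact force between block_m and mat above 30 N and horizontal distance between gauge_grip and block_m_mid below 0.02 m) or (contact force between block_p and mat above 30 N and horizontal distance between gauge_grip and block_p_mid below 0.02 m)).
It fails at once if a block is dropped: it moves at more than 0.6 m/s out of the fingers ((linear speed of block_k above 0.6 m/s and contact force between block_k and the fingers below 0.05 N) or (linear speed of block_m above 0.6 m/s and contact force between block_m and the fingers below 0.05 N) or (linear speed of block_p above 0.6 m/s and contact force between block_p and the fingers below 0.05 N)).
It fails at once if the screwdriver, the jar or the chuck key is moved by more than 30 mm (distance of any of screwdriver, paste, chuck_key from where it was at the start of the episode above 0.03 m).
It also fails if it takes over 72 s, if anything falls off the work surface, if the arm or the gripper's body presses on something with over 40 N, if the wrist force passes 120 N, or if a joint passes its speed limit or range.

## Working session

There is one attempt and no reset: what is moved stays moved. The work goes in short steps, Python scripts to look and compute and a tool call to move; the robot and the scene stay as the last step left them, time stands still between calls to the robot, and variables do not carry over. Pictures are saved under pics/ and viewed, and the job is handed in when it is done.

Besides the shell and the picture viewer there is one more tool, called after ">>>" as name(argument=value, ...) on one line, values as JSON. jog_arm: Moves the arm, as the interface text tells. Its arguments: {"type":"object","properties":{"offset":{"type":"array","items":{"type":"array","items":{"type":"number"}}},"delta_rot":{"type":"array","items":{"type":"array","items":{"type":"number"}}},"jaw":{"type":"array","items":{"type":"number"}},"newtons":{"type":"number"}},"required":["offset","delta_rot","jaw"]}

```bash
ls; mkdir -p pics; python3 - <<'E'
from bench import monitor, cams, r
import cv2
print(monitor.sense())
import numpy as np
for n in ["scene","top","wrist"]:
    im,d=cams.snapshot(n); cv2.imwrite(f"pics/{n}0.png",im[:,:,::-1]); np.save(f"pics/{n}0.npy",d)
    m=cams.camera_model(n); print(n,m)
E
```

```text
pics
{'time': 0.0, 'joint_pos': array([ 6.77595011e+01,  7.51577737e+00,  8.53303210e+01, -8.43093145e-06,
        8.72613572e+01, -4.89364666e+00]), 'qd': array([ 0.02421296,  0.10632726, -0.14537444, -0.01848391,  0.01513508,
        0.01591936]), 'joint_efforts': array([-1.41952998e-03, -5.69399714e+01, -5.00551558e+01, -4.97617439e-04,
        1.50327216e-02, -3.68402183e-06]), 'tool_pos': array([178.66634921, 572.19785872, 230.22747223]), 'tcp_rot': array([-1.79990842e+02,  1.07064614e-01,  7.26531567e+01]), 'ft_force': array([ 0.17722575,  0.8213624 , -0.19800411]), 'wrist_torque': array([ 0.04081277, -0.01237588,  0.04905939]), 'finger_gap': 85.35188093708527}
scene {'K': array([[475.01160913,   0.        , 317.91613003],
       [  0.        , 475.01160913, 234.01697038],
       [  0.        ,   0.        ,   1.        ]]), 'camera_from_world': array([[ 8.06710823e-01,  5.90851852e-01, -1.05705485e-02,
        -4.25112195e+02],
       [ 4.91395773e-01, -6.80641135e-01, -5.43376333e-01,
        -2.57592918e+02],
       [-3.28249663e-01,  4.33153246e-01, -8.39422673e-01,
       
[... 463 characters left out ...]
      [ 1.35395248e-01,  3.84565671e-03, -9.90784203e-01,
         9.17044548e+02],
       [ 0.00000000e+00,  0.00000000e+00,  0.00000000e+00,
         1.00000000e+00]])}
wrist {'K': array([[380.83105796,   0.        , 317.86609801],
       [  0.        , 380.83105796, 240.58398682],
       [  0.        ,   0.        ,   1.        ]]), 'camera_from_world': array([[ 2.97085526e-01,  9.54848462e-01, -2.14607383e-03,
        -5.99729159e+02],
       [ 9.06041084e-01, -2.81189088e-01,  3.16262945e-01,
        -4.24093480e+01],
       [ 3.01379734e-01, -9.59015744e-02, -9.48669144e-01,
         3.81595882e+02],
       [ 0.00000000e+00,  0.00000000e+00,  0.00000000e+00,
         1.00000000e+00]])}
```

View pics/scene0.png

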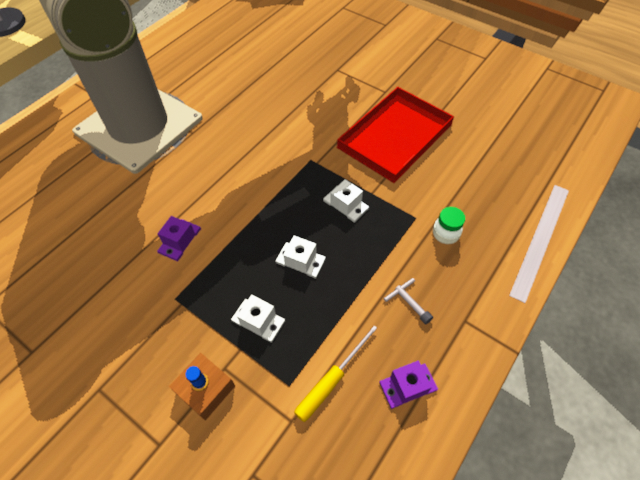

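View pics/top0.png

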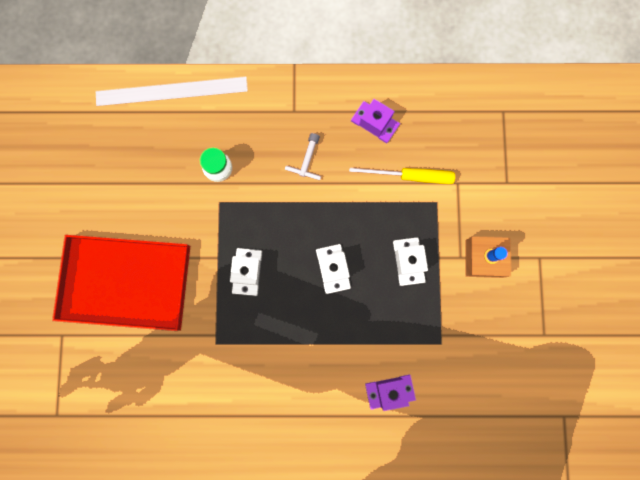

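View pics/wrist0.png

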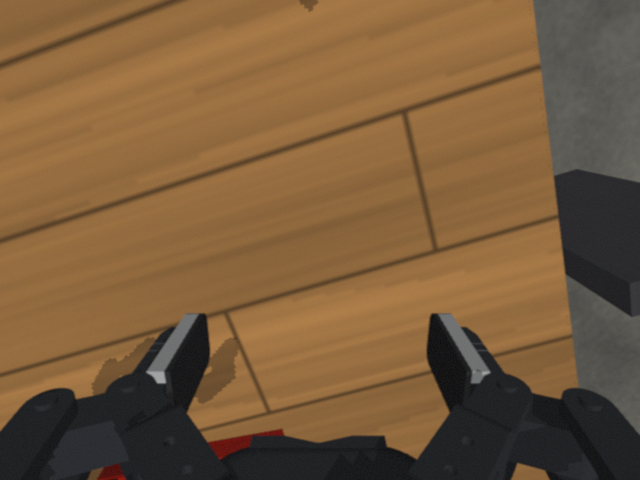

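The top view shows three white blocks on the mat at (246,270), (333,267) and (411,260), and purple look-alikes off the mat at (377,117) and (392,393). The stand with the gauge is at (492,256), the tray at (123,282), the jar at (214,162), the key at (306,160) and the screwdriver at (405,174). The wanted blocks are the aluminium ones on the mat. Next I measure them.

```bash
cat > h.py <<'E'
import numpy as np, cv2
from bench import monitor, cams, r
def pts(d,m):
    K=m["K"];T=np.linalg.inv(m["camera_from_world"])
    v,u=np.indices(d.shape)
    P=np.stack([(u-K[0,2])/K[0,0]*d,(v-K[1,2])/K[1,1]*d,d],-1)
    return P@T[:3,:3].T+T[:3,3]
def ray(u,v,z,m):
    K=m["K"];T=np.linalg.inv(m["camera_from_world"])
    dr=T[:3,:3]@np.array([(u-K[0,2])/K[0,0],(v-K[1,2])/K[1,1],1.]);o=T[:3,3]
    return o+dr*(z-o[2])/dr[2]
def proj(p,m):
    q=m["camera_from_world"]@np.append(p,1);q=m["K"]@q[:3];return q[:2]/q[2]
E
python3 - <<'E'
from h import *
for n in ["top","scene"]:
    m=cams.camera_model(n); d=np.load(f"pics/{n}0.npy"); im=cv2.imread(f"pics/{n}0.png").astype(int)
    P=pts(d,m); hsv=cv2.cvtColor(im.astype(np.uint8),cv2.COLOR_BGR2HSV)
    z=P[...,2]
    white=(hsv[...,1]<60)&(d>0)
    onmat=(P[...,0]>250)&(P[...,0]<700)&(abs(P[...,1])<330)
    for lo,hi,nm in[(38,56,'body'),(7,15,'foot')]:
        msk=(white&onmat&(z>lo)&(z<hi)).astype(np.uint8)
        k,l,s,c=cv2.connectedComponentsWithStats(msk)
        for i in range(1,k):
            if s[i,4]<60: continue
            q=P[l==i]; r_=cv2.minAreaRect(q[:,:2].astype(np.float32))
            print(n,nm,s[i,4],c[i].round(1),np.median(q,0).round(1),[np.round(a,1) for a in r_])
    for nm,mk in [('blue',(hsv[...,0]>100)&(hsv[...,0]<125)&(hsv[...,1]>150)),('red',((hsv[...,0]<5)|(hsv[...,0]>175))&(hsv[...,1]>200)),('black',(hsv[...,2]<45)&onmat&(z<9))]:
        mk=(mk&(d>0)).astype(np.uint8)
        k,l,s,c=cv2.connectedComponentsWithStats(mk)
        for i in range(1,k):
            if s[i,4]<60: continue
            q=P[l==i]
            print(n,nm,s[i,4],c[i].round(1),np.median(q,0).round(1),q.min(0).round(),q.max(0).round(),[np.round(a,1) for a in cv2.minAreaRect(q[:,:2].astype(np.float32))])
im=cv2.imread("pics/top0.png")
c1=cv2.resize(im[225:315,210:350],None,fx=5,fy=5,interpolation=cv2.INTER_CUBIC)
cv2.imwrite("pics/c1.png",c1)
c2=cv2.resize(im[220:310,380:520],None,fx=5,fy=5,interpolation=cv2.INTER_CUBIC)
cv2.imwrite("pics/c2.png",c2)
E
```

```text
top body 604 [411.7 259.5] [ 545.2 -210.    47.3] [array([ 546. , -210.4]), array([46.5, 46.6]), np.float64(8.2)]
top body 603 [333.1 267.2] [532.4 -67.6  47.3] [array([532.3, -67.7]), array([46.1, 46.1]), np.float64(12.4)]
top body 609 [243.7 270.3] [527.1  93.4  47.3] [array([526.8,  94. ]), array([46.4, 46.1]), np.float64(84.4)]
top foot 199 [405.3 243.4] [ 580.5 -204.8   11.4] [array([ 579.1, -206.2]), array([17.5, 46.6]), np.float64(8.1)]
top foot 192 [328.4 250.9] [565.6 -59.6  11.3] [array([565.8, -60.2]), array([15.6, 46. ]), np.float64(12.1)]
top foot 200 [248.4 253.8] [560.3  90.7  11.4] [array([561.1,  89.9]), array([47.9, 18.4]), np.float64(81.4)]
top foot 251 [411.1 278.5] [ 513.  -214.3   11.4] [array([ 514.9, -214.7]), array([22.8, 47.3]), np.float64(5.3)]
top foot 254 [336.2 285.8] [500.  -74.1  11.5] [array([500.3, -74.5]), array([20.4, 45.9]), np.float64(11.6)]
top foot 257 [244.3 289. ] [494.5  97.1  11.4] [array([494.6,  99. ]), array([51. , 20.6]), np.float64(87.1)]
top blue 183 [497.2 253.7] [ 552.  -349.4   92.4] [ 542. -363.   57.] [ 563. -342.   97.] [array([
[... 753 characters left out ...]
float64(12.6)]
scene foot 281 [312.6 266. ] [566.5 -69.5  11.4] [array([548.8, -68.5]), array([59. , 47.8]), np.float64(12.5)]
scene foot 425 [263.  324.8] [ 577.5 -215.5   11.1] [array([ 549.6, -214.2]), array([85.4, 47.1]), np.float64(8.2)]
scene blue 271 [195.2 376.6] [ 561.9 -357.6   91.8] [ 547. -367.   50.] [ 567. -347.   96.] [array([ 557.1, -357. ]), array([20.1, 20.5]), np.float64(89.7)]
scene red 5878 [394.7 133.3] [509.8 322.9   5.7] [424. 198.  -1.] [599. 473.  34.] [array([506.8, 335.1]), array([264. , 173.7]), np.float64(85.8)]
scene black 22000 [295.5 269.4] [546.3 -99.2   3.4] [ 396. -270.   -2.] [665. 150.   9.] [array([530.4, -60.3]), array([269.2, 420.1]), np.float64(0.0)]
```

View pics/c1.png

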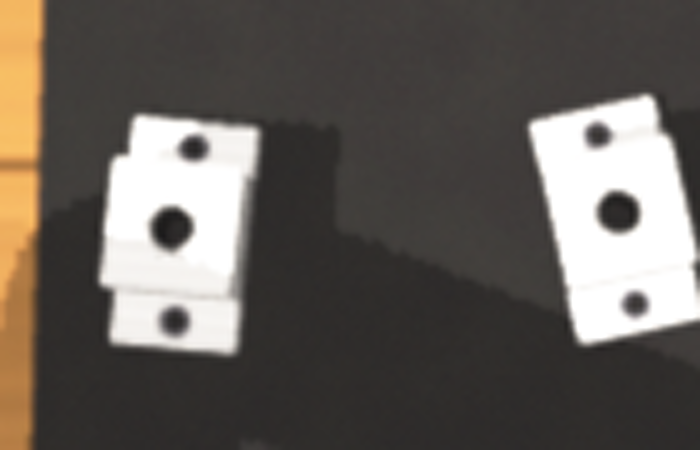

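View pics/c2.png

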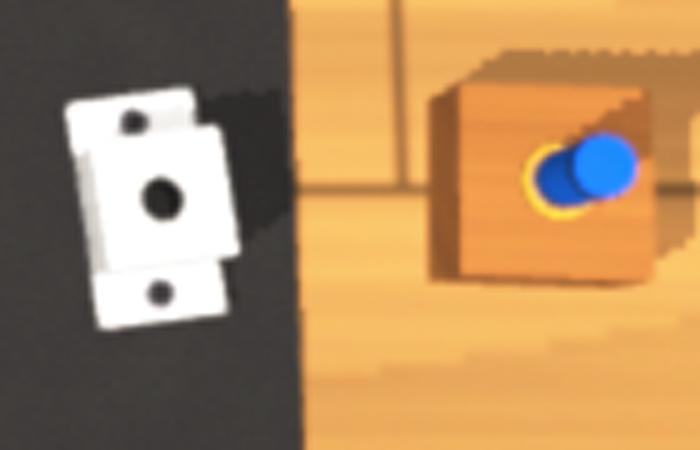

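```bash
python3 - <<'E'
from h import *
mt=cams.camera_model("top");ms=cams.camera_model("scene")
print(ray(500.8,253.2,93,mt))
im=cv2.imread("pics/scene0.png"); cv2.imwrite("pics/c3.png",cv2.resize(im[340:430,150:270],None,fx=6,fy=6,interpolation=cv2.INTER_CUBIC))
mw=cams.camera_model("wrist");s=monitor.sense()
from scipy.spatial.transform import Rotation as R
Rt=R.from_euler('xyz',s['tcp_rot'],degrees=True).as_matrix()
T=np.linalg.inv(mw["camera_from_world"])
print("cam in tool",Rt.T@(T[:3,3]-s['tool_pos']),Rt.T@T[:3,:3])
for n,m in (("top",mt),("scene",ms)):
    d=np.load(f"pics/{n}0.npy");P=pts(d,m);i2=cv2.imread(f"pics/{n}0.png");hsv=cv2.cvtColor(i2,cv2.COLOR_BGR2HSV)
    mk=(hsv[...,0]>100)&(hsv[...,0]<125)&(hsv[...,1]>150)&(P[...,2]>88)&(P[...,2]<97)
    q=P[mk];print(n,len(q),q.mean(0),cv2.minEnclosingCircle(q[:,:2].astype(np.float32)))
    mk=(abs(P[...,2]-42)<4)&(P[...,0]>500)&(P[...,0]<610)&(P[...,1]<-290)&(P[...,1]>-420)
    q=P[mk];print(len(q),cv2.minAreaRect(q[:,:2].astype(np.float32)))
    # tray rim
    mk=(abs(P[...,2]-28)<5)&(P[...,0]>400)&(P[...,0]<620)&(P[...,1]>190)&(P[...,1]<470)&(((hsv[...,0]<5)|(hsv[...,0]>175))&(hsv[...,1]>200))
    q=P[mk];print("rim",len(q),cv2.minAreaRect(q[:,:2].astype(np.float32)))
E
```

```text
[ 551.99775043 -354.87830769   93.        ]
cam in tool [   0.65329746  -81.10243271 -143.6568234 ] [[ 9.99999066e-01  1.33714459e-03 -2.82406184e-04]
 [-1.17910363e-03  9.48628288e-01  3.16390553e-01]
 [ 6.90958410e-04 -3.16389924e-01  9.48628978e-01]]
top 124 [ 552.59277124 -353.12780452   93.31576761] ((552.4462890625, -353.217529296875), 10.711380004882812)
1201 ((552.4426879882812, -354.3973083496094), (71.98856353759766, 70.24586486816406), 87.99308776855469)
rim 749 ((507.76934814453125, 322.9906311035156), (229.24224853515625, 157.24853515625), 85.19695281982422)
scene 168 [ 557.54592911 -357.13236134   92.80078196] ((556.8450927734375, -357.4562072753906), 10.710047721862793)
1621 ((555.6256103515625, -357.3310241699219), (69.96561431884766, 72.23653411865234), 88.00279235839844)
rim 758 ((511.6244812011719, 320.61273193359375), (235.3539276123047, 160.7345733642578), 85.55313873291016)
```

View pics/c3.png

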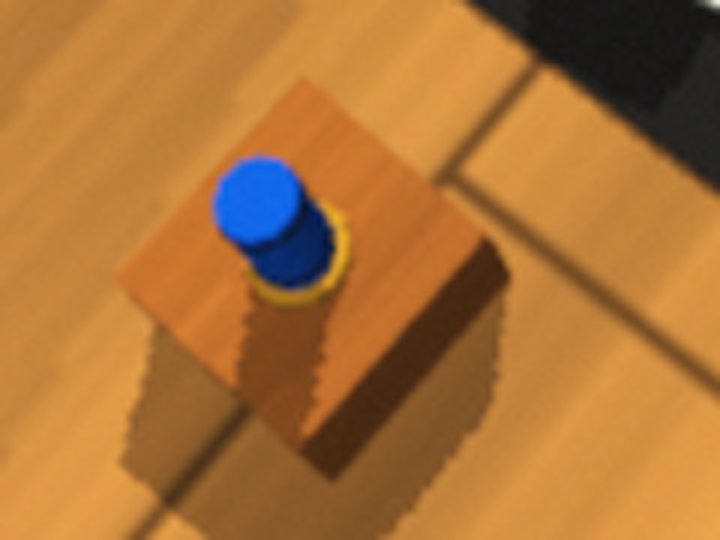

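>>> jog_arm(offset=[[-30,30,0],[-32,32,0],[-34,34,0],[-34,34,0],[-34,34,0],[-34,34,0],[-34,34,0],[-34,34,0],[-34,34,0],[-40,25,0],[-44,14,0],[-47,5,0],[-48,5,0],[-48,5,0],[-48,5,0],[-48,5,0],[-48,5,0],[-48,5,0],[-48,5,0],[-48,0,0]], delta_rot=[[0,0,-8.5],[0,0,-8.5],[0,0,0],[0,0,0],[0,0,0],[0,0,0],[0,0,0],[0,0,0],[0,0,0],[0,0,0],[0,0,0],[0,0,0],[0,0,0],[0,0,0],[0,0,0],[0,0,0],[0,0,0],[0,0,0],[0,0,0],[0,0,0]], jaw=[100,100,100,100,100,100,100,100,100,100,100,100,100,100,100,100,100,100,100,100], newtons=25)

```text
time: 2.15
tool_pos: [556.5, -280.3, 224.6]
tcp_rot: [-179.6, 0.2, 90.9]
ft_force: [0.3, 1.7, 0.0]
finger_gap: 85.5
```

>>> jog_arm(offset=[[-37,-1,25],[-36,-1,25],[0,0,0]], delta_rot=[[0,0,0.9],[0,0,0],[0,0,0]], jaw=[100,100,100])

```text
time: 2.45
tool_pos: [552.9, -363.4, 172.6]
tcp_rot: [-179.6, 0.3, 89.6]
ft_force: [-0.4, 0.9, -0.5]
finger_gap: 85.5
```

```bash
cat >> h.py <<'E'
from scipy.spatial.transform import Rotation as R
def to(p,yaw=None):
    "tool-frame offset to world p"
    s=monitor.sense();Rt=R.from_euler('xyz',s['tcp_rot'],degrees=True)
    print("t",round(s['time'],2),"pos",s['tool_pos'].round(1),"rot",s['tcp_rot'].round(2),"F",s['ft_force'].round(1),"gap",round(s['finger_gap'],1))
    if p is not None:
        print(" off",Rt.inv().apply(np.array(p)-s['tool_pos']).round(1))
        if yaw is not None:
            g=R.from_euler('xyz',[180,0,yaw],degrees=True); print(" rot",np.degrees((Rt.inv()*g).as_rotvec()).round(2))
def snap(n,f):
    m=cams.camera_model(n); im,d=cams.snapshot(n); cv2.imwrite(f"pics/{f}.png",im[:,:,::-1]);np.save(f"pics/{f}.npy",d)
    return im[:,:,::-1].copy(),d,m
E
python3 - <<'E'
from h import *
to([554.5,-355.5,55],90)
im,d,m=snap("wrist","w1")
P=pts(d,m);hsv=cv2.cvtColor(im,cv2.COLOR_BGR2HSV)
b=(hsv[...,0]>100)&(hsv[...,0]<125)&(hsv[...,1]>150)&(P[...,2]>89)&(P[...,2]<97)
print(b.sum(),P[b].mean(0),cv2.minEnclosingCircle(P[b][:,:2].astype(np.float32)))
mk=(abs(P[...,2]-42)<4)&(P[...,0]>490)&(P[...,0]<620)
q=P[mk];print(len(q),cv2.minAreaRect(q[:,:2].astype(np.float32)))
E
```

```text
t 2.45 pos [ 552.9 -363.4  172.6] rot [-179.64    0.28   89.59] F [-0.4  0.9 -0.5] gap 85.5
 off [  8.5   2.3 117.6]
 rot [-0.36  0.28 -0.41]
901 [ 554.38255994 -355.30215401   93.80410897] ((555.1640625, -355.1781311035156), 10.87846565246582)
7311 ((556.9337158203125, -290.46832275390625), (200.20803833007812, 71.04846954345703), 88.85546112060547)
```

View pics/w1.png

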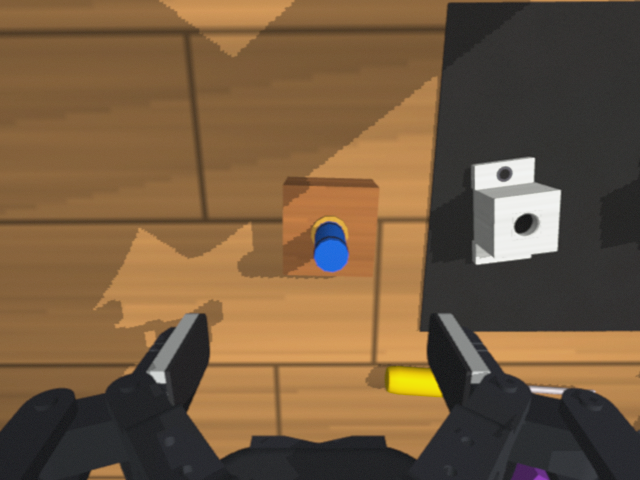

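>>> jog_arm(offset=[[8,2,30],[0,0,38],[0,0,30],[0,0,16],[0,0,4]], delta_rot=[[-0.36,0.28,-0.41],[0,0,0],[0,0,0],[0,0,0],[0,0,0]], jaw=[70,60,50,50,50])

```text
time: 3.0
tool_pos: [560.0, -351.9, 58.4]
tcp_rot: [179.5, 0.1, 90.2]
ft_force: [-0.6, -0.6, 1.2]
finger_gap: 42.8
```

```bash
python3 - <<'E'
from h import *
to([554.8,-355.2,54],90)
E
```

```text
t 3.0 pos [ 560.  -351.9   58.4] rot [1.795e+02 1.500e-01 9.017e+01] F [-0.6 -0.6  1.2] gap 42.8
 off [-3.2 -5.3  4.4]
 rot [0.5  0.15 0.17]
```

>>> jog_arm(offset=[[-3,-5,3],[0,0,1]], delta_rot=[[0.5,0,0],[0,0,0]], jaw=[50,50])

```text
time: 3.2
tool_pos: [555.9, -354.7, 56.1]
tcp_rot: [180.0, 0.2, 90.3]
ft_force: [0.2, -0.3, 0.2]
finger_gap: 42.5
```

```bash
python3 - <<'E'
from h import *
to([554.8,-355.2,54],90)
E
```

```text
t 3.2 pos [ 555.9 -354.7   56.1] rot [179.97   0.2   90.25] F [ 0.2 -0.3  0.2] gap 42.5
 off [-0.5 -1.1  2.1]
 rot [0.03 0.2  0.25]
```

>>> jog_arm(offset=[[0,-1,1],[0,0,0],[0,0,0],[0,0,0],[0,0,0]], delta_rot=[[0,0.2,0],[0,0,0],[0,0,0],[0,0,0],[0,0,0]], jaw=[0,0,0,0,0], newtons=30)

```text
time: 3.7
tool_pos: [557.0, -356.5, 59.9]
tcp_rot: [179.7, 0.2, 90.2]
ft_force: [-0.1, 1.2, -1.6]
finger_gap: 21.0
```

```bash
python3 - <<'E'
from h import *
to(None)
im,d,m=snap("wrist","w2")
E
```

```text
t 3.7 pos [ 557.  -356.5   59.9] rot [179.67   0.2   90.23] F [-0.1  1.2 -1.6] gap 21.0
```

View pics/w2.png

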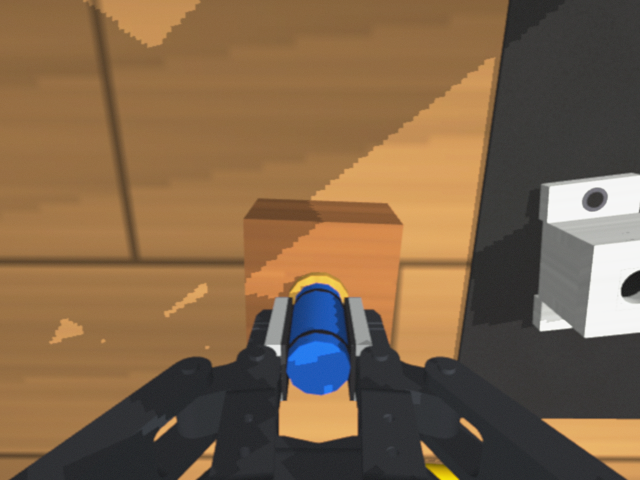

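>>> jog_arm(offset=[[0,0,-10],[0,0,-20],[0,0,-25],[20,-1,-10],[35,-2,0],[40,-2,0],[30,-2,0],[0,0,0]], delta_rot=[[0,0,0],[0,0,0],[0,0,0],[0,0,0],[0,0,0],[0,0,0],[0,0,0],[0,0,0]], jaw=[0,0,0,0,0,0,0,0])

```text
time: 4.55
tool_pos: [550.0, -229.6, 132.9]
tcp_rot: [179.4, 0.3, 90.0]
ft_force: [0.1, -0.8, -0.6]
finger_gap: 21.0
```

```bash
python3 - <<'E'
from h import *
to([548,-212,112],90)
im,d,m=snap("wrist","w3")
E
```

```text
t 4.55 pos [ 550.  -229.6  132.9] rot [179.37   0.34  90.04] F [ 0.1 -0.8 -0.6] gap 21.0
 off [17.7 -2.2 20.8]
 rot [0.63 0.34 0.04]
```

View pics/w3.png

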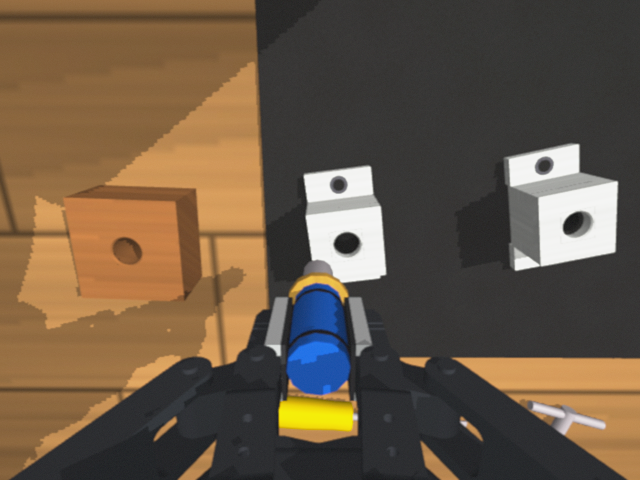

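```bash
python3 - <<'E'
from h import *
m=cams.camera_model("wrist");s=monitor.sense()
im=cv2.imread("pics/w3.png")
cv2.imwrite("pics/c4.png",cv2.resize(im[210:330,270:400],None,fx=5,fy=5,interpolation=cv2.INTER_CUBIC))
Rt=R.from_euler('xyz',s['tcp_rot'],degrees=True)
tip=s['tool_pos']+Rt.apply([0,0,51.9]); col=s['tool_pos']+Rt.apply([0,0,17.9-5])
print("tip pred px",proj(tip,m),"collar top pred",proj(col,m), tip)
d=np.load("pics/w3.npy");P=pts(d,m)
hsv=cv2.cvtColor(im,cv2.COLOR_BGR2HSV)
# blocks top faces
v,u=np.indices(d.shape)
mk=((abs(P[...,2]-47)<5)&(hsv[...,1]<50)&(hsv[...,2]>130)&(u>290)).astype(np.uint8)
k,l,st,c=cv2.connectedComponentsWithStats(mk)
for i in range(1,k):
    if st[i,4]>500:
        q=P[l==i];print(st[i],c[i],np.median(q[:,2]),cv2.minAreaRect(q[:,:2].astype(np.float32)))
# dark bore
g=cv2.cvtColor(im,cv2.COLOR_BGR2GRAY)
for (uu,vv) in [(346,243),(577,223)]:
    roi=np.zeros_like(g);cv2.circle(roi,(uu,vv),18,1,-1)
    mk=((g<110)&(roi>0)).astype(np.uint8)
    k,l,st,c=cv2.connectedComponentsWithStats(mk);i=1+np.argmax(st[1:,4])
    cs,_=cv2.findContours((l==i).astype(np.uint8),0,2);e=cv2.fitEllipse(max(cs,key=len));print(e,ray(*e[0],47,m))
E
```

```text
tip pred px [316.90497218 267.52298729] collar top pred [316.61500913 300.21473745] [ 550.93469201 -231.61921756   81.41177964]
[ 533  180   84   86 5028] [576.76710422 221.92939539] 48.0208910994249 ((535.6871948242188, -70.49701690673828), (47.27876663208008, 47.526859283447266), 12.723055839538574)
[ 306  204   80   76 4232] [348.26984877 239.91587902] 48.37594871077788 ((549.58642578125, -213.44552612304688), (46.87738037109375, 46.1322021484375), 7.528314113616943)
((346.49163818359375, 243.0055694580078), (20.29902458190918, 24.856809616088867), 81.01168060302734) [ 548.59800968 -213.13134189   47.        ]
((575.4995727539062, 222.3166046142578), (17.33148956298828, 30.10204315185547), 59.02682113647461) [534.30902296 -71.05922677  47.        ]
```

View pics/c4.png

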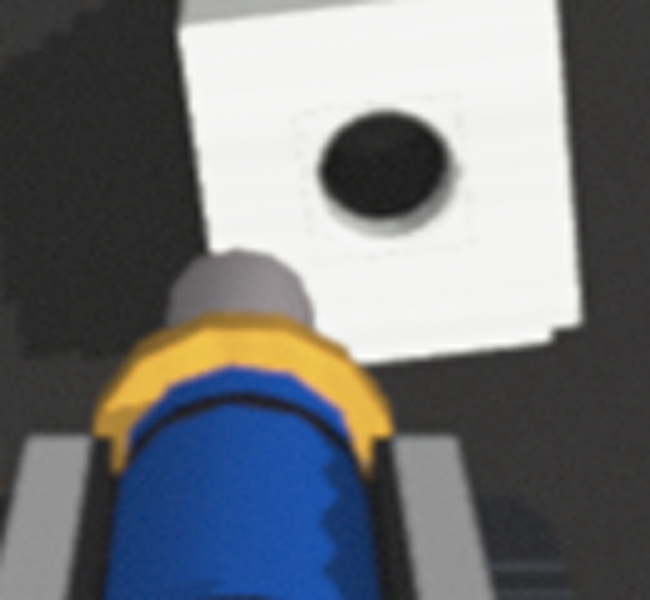

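```bash
cat >> h.py <<'E'
def snap(n,f):
    m=cams.camera_model(n);s=monitor.sense(); im,d=cams.snapshot(n); cv2.imwrite(f"pics/{f}.png",im[:,:,::-1]);np.save(f"pics/{f}.npy",d)
    m['s']=s; np.save(f"pics/{f}_m.npy",m,allow_pickle=True)
    return im[:,:,::-1].copy(),d,m
def load(f):
    return cv2.imread(f"pics/{f}.png"),np.load(f"pics/{f}.npy"),np.load(f"pics/{f}_m.npy",allow_pickle=True).item()
E
python3 - <<'E'
from h import *
to([549.5,-213,112],90)
E
```

```text
t 4.6 pos [ 550.3 -231.2  133.3] rot [179.33   0.42  90.02] F [ 0.5 -1.1 -0.8] gap 21.5
 off [18.4 -1.1 21.2]
 rot [0.67 0.42 0.02]
```

>>> jog_arm(offset=[[12,-1,12],[5,0,8],[0,0,0],[0,0,0]], delta_rot=[[0.6,0.4,0],[0,0,0],[0,0,0],[0,0,0]], jaw=[0,0,0,0])

```text
time: 5.0
tool_pos: [549.6, -215.4, 111.9]
tcp_rot: [180.0, 0.1, 89.9]
ft_force: [-0.6, -0.5, -0.2]
finger_gap: 21.0
```

```bash
python3 - <<'E'
from h import *
to([549.5,-213,112],90)
im,d,m=snap("wrist","w4")
to([549.5,-213,112],90)
s=m['s'];Rt=R.from_euler('xyz',s['tcp_rot'],degrees=True)
print([proj(s['tool_pos']+Rt.apply([0,0,z]),m).round(1) for z in (51.9,12.9)])
cv2.imwrite("pics/c5.png",cv2.resize(im[210:330,270:400],None,fx=5,fy=5,interpolation=cv2.INTER_CUBIC))
P=pts(d,m);hsv=cv2.cvtColor(im,cv2.COLOR_BGR2HSV)
v,u=np.indices(d.shape)
mk=((abs(P[...,2]-47)<5)&(hsv[...,1]<50)&(hsv[...,2]>130)).astype(np.uint8)
k,l,st,c=cv2.connectedComponentsWithStats(mk)
for i in range(1,k):
    if st[i,4]>500:
        q=P[l==i];print(st[i],c[i],np.median(q[:,2]),cv2.minAreaRect(q[:,:2].astype(np.float32)))
E
```

```text
t 5.0 pos [ 549.6 -215.4  111.9] rot [1.7996e+02 5.0000e-02 8.9930e+01] F [-0.6 -0.5 -0.2] gap 21.0
 off [ 2.4 -0.1 -0.1]
 rot [ 0.04  0.05 -0.07]
t 5.05 pos [ 549.4 -215.4  111.8] rot [1.7998e+02 4.0000e-02 8.9920e+01] F [-0.5  0.6 -1.4] gap 21.1
 off [ 2.4  0.1 -0.2]
 rot [ 0.02  0.04 -0.08]
[array([316.9, 267.5]), array([316.6, 300.2])]
[ 527  187   89   94 5860] [573.51723549 232.99607509] 47.89588472019179 ((535.13427734375, -68.69486999511719), (47.08851623535156, 47.52827072143555), 12.6235933303833)
[ 279  214   88   79 4162] [325.65521384 247.89163864] 48.05656911672894 ((549.1485595703125, -211.6245574951172), (46.74394226074219, 46.101200103759766), 7.306347370147705)
```

View pics/c5.png

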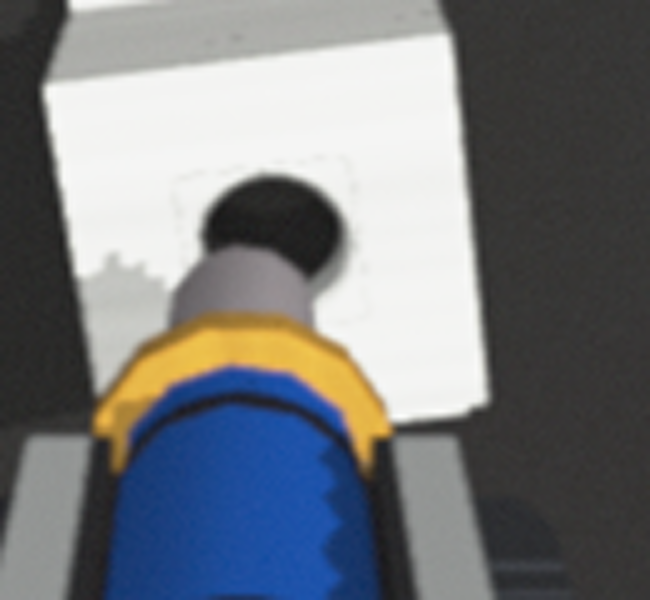

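```bash
cat >> h.py <<'E'
def outline(m,rad,z,dx=0,dy=0):
    s=m['s'];Rt=R.from_euler('xyz',s['tcp_rot'],degrees=True)
    a=np.radians(np.arange(0,360,10))
    q=np.array([proj(s['tool_pos']+Rt.apply([dx+rad*np.cos(t),dy+rad*np.sin(t),z]),m) for t in a])
    return q
E
python3 - <<'E'
from h import *
im,d,m=load("w4")
for rad,z,n in ((14,12.9,'coltop'),(14,17.9,'colbot'),(5,51.9,'tip'),(8,47.9,'sh'),(11,-33,'handletop')):
    q=outline(m,rad,z);print(n,q.min(0).round(1),q.max(0).round(1))
print("bore",ray(325.3,258.6,47,m), "off to", )
s=m['s'];print(s['tool_pos'])
big=cv2.resize(im[200:420,230:410],None,fx=4,fy=4,interpolation=cv2.INTER_CUBIC)
for rad,z in((14,12.9),(14,17.9),(5,51.9),(8,47.9),(11,-33.1)):
    q=((outline(m,rad,z,0.9,0)-[230,200]+.5)*4-.5).astype(int); cv2.polylines(big,[q.reshape(-1,1,2)],True,(0,255,0),1)
cv2.imwrite("pics/c6.png",big[:600])
E
```

```text
coltop [286. 272.] [347.2 327.1]
colbot [286.8 267.7] [346.5 321.6]
tip [307.9 259.1] [325.9 275.8]
sh [302.2 256.6] [331.6 283.8]
handletop [284.  334.5] [348.1 388.9]
bore [ 549.31930431 -210.53837977   47.        ] off to
[ 549.56931223 -215.37198869  111.86419339]
```

View pics/c6.png

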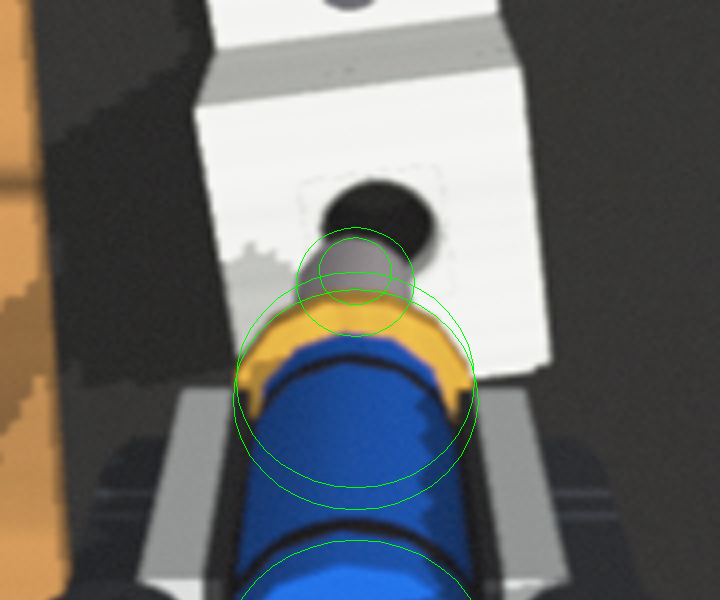

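>>> jog_arm(offset=[[4.3,-2.4,4],[0,0,2],[0,0,0]], delta_rot=[[0,0,0],[0,0,0],[0,0,0]], jaw=[0,0,0])

```text
time: 5.35
tool_pos: [546.7, -211.9, 105.2]
tcp_rot: [180.0, 0.1, 89.8]
ft_force: [0.8, -0.3, -2.0]
finger_gap: 21.1
```

```bash
python3 - <<'E'
from h import *
im,d,m=snap("wrist","w5")
to(None)
big=cv2.resize(im[200:350,250:400],None,fx=4,fy=4,interpolation=cv2.INTER_CUBIC)
for rad,z in((14,12.9),(14,17.9),(5,51.9),(8,47.9),(11,-33.1)):
    q=((outline(m,rad,z,0.7,2.2)-[250,200]+.5)*4-.5).astype(int); cv2.polylines(big,[q.reshape(-1,1,2)],True,(0,255,0),1)
a=cams.snapshot("scene")[0][:,:,::-1]
b=cv2.resize(a[270:350,210:310],None,fx=5,fy=5,interpolation=cv2.INTER_CUBIC)
cv2.imwrite("pics/c7.png",big); cv2.imwrite("pics/c8.png",b)
E
```

```text
t 5.4 pos [ 546.7 -211.8  105.3] rot [1.7998e+02 5.0000e-02 8.9830e+01] F [ 0.6  0.  -1.4] gap 20.9
```

View pics/c7.png

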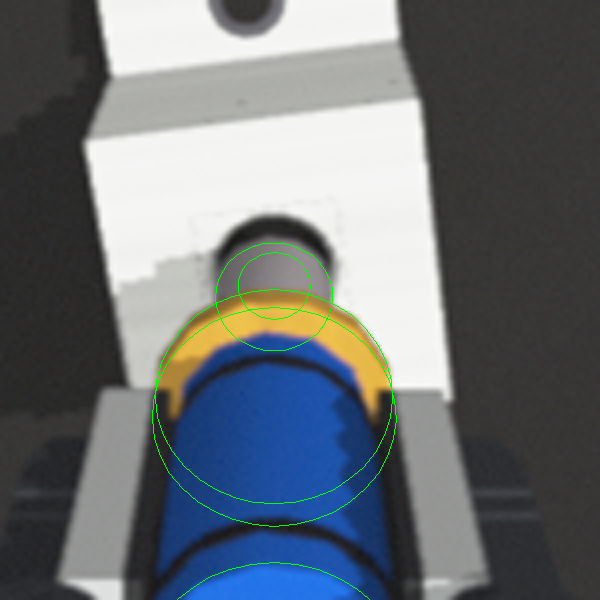

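View pics/c8.png

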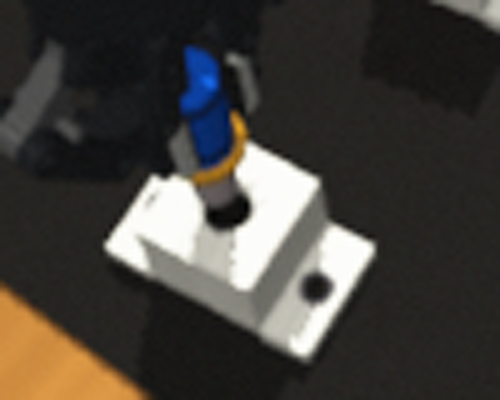

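>>> jog_arm(offset=[[0,0,2.5],[0,0,2.5],[0,0,2.5],[0,0,2],[0,0,2]], delta_rot=[[0,0,0],[0,0,0],[0,0,0],[0,0,0],[0,0,0]], jaw=[0,0,0,0,0])

```text
time: 5.95
tool_pos: [547.4, -212.3, 93.9]
tcp_rot: [179.9, 0.1, 89.8]
ft_force: [0.2, 0.2, -0.4]
finger_gap: 21.1
```

```bash
python3 - <<'E'
from h import *
im,d,m=snap("wrist","w6")
to(None)
big=cv2.resize(im[200:350,250:400],None,fx=4,fy=4,interpolation=cv2.INTER_CUBIC)
a=cams.snapshot("scene")[0][:,:,::-1]
b=cv2.resize(a[270:350,210:310],None,fx=6,fy=6,interpolation=cv2.INTER_CUBIC)
cv2.imwrite("pics/c9.png",np.hstack([big[:480],b])[:, :1200][:, ::1][::1] if 0 else b)
E
```

```text
t 6.0 pos [ 547.3 -212.2   93.5] rot [1.7991e+02 8.0000e-02 8.9830e+01] F [-0.  -0.3 -1.1] gap 21.0
```

View pics/c9.png

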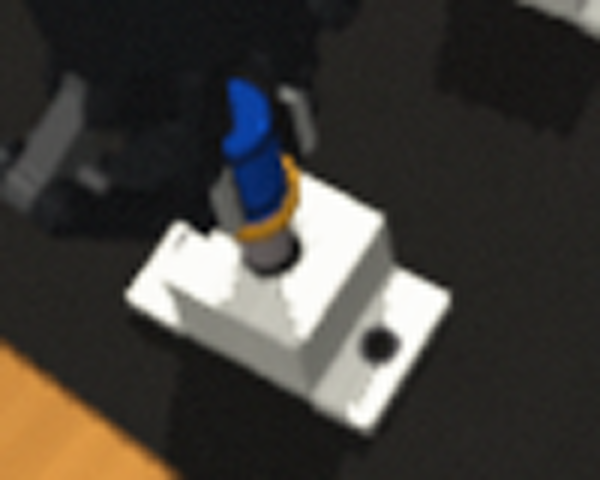

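>>> jog_arm(offset=[[0,0,1.5],[0,0,1.5],[0,0,1.5],[0,0,1.5]], delta_rot=[[0,0,0],[0,0,0],[0,0,0],[0,0,0]], jaw=[0,0,0,0])

```text
time: 6.45
tool_pos: [548.6, -212.2, 88.5]
tcp_rot: [179.8, 0.1, 89.8]
ft_force: [1.0, -0.3, -1.0]
finger_gap: 21.0
```

>>> jog_arm(offset=[[0,-0.5,1.5],[0,0,1.5],[0,0,1.5]], delta_rot=[[0.2,0,0],[0,0,0],[0,0,0]], jaw=[0,0,0])

```text
time: 6.75
tool_pos: [548.2, -212.3, 83.6]
tcp_rot: [180.0, 0.1, 89.8]
ft_force: [1.8, 0.5, -0.3]
finger_gap: 21.0
```

>>> jog_arm(offset=[[0,0,1.5],[0,0,1.5],[0,0,1.5]], delta_rot=[[0,0,0],[0,0,0],[0,0,0]], jaw=[0,0,0])

```text
time: 7.05
tool_pos: [548.2, -212.3, 78.6]
tcp_rot: [180.0, 0.1, 89.8]
ft_force: [0.9, -0.5, -0.3]
finger_gap: 21.0
```

```bash
python3 - <<'E'
from h import *
im,d,m=snap("wrist","w7")
to(None)
a=cams.snapshot("scene")[0][:,:,::-1]
b=cv2.resize(a[270:350,210:310],None,fx=6,fy=6,interpolation=cv2.INTER_CUBIC)
cv2.imwrite("pics/c10.png",b)
E
```

```text
t 7.1 pos [ 548.1 -212.3   78.3] rot [1.7997e+02 1.1000e-01 8.9840e+01] F [ 0.7  0.3 -0.3] gap 21.4
```

View pics/c10.png

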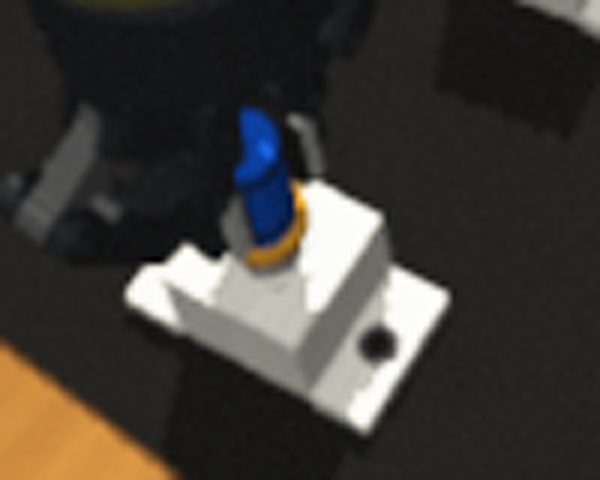

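>>> jog_arm(offset=[[0,0,2],[0,0,2],[0,0,2],[0,0,1.5]], delta_rot=[[0,0,0],[0,0,0],[0,0,0],[0,0,0]], jaw=[0,0,0,0])

```text
time: 7.55
tool_pos: [548.0, -212.4, 70.4]
tcp_rot: [180.0, 0.1, 89.8]
ft_force: [0.8, -0.4, -0.5]
finger_gap: 21.2
```

```bash
python3 - <<'E'
from h import *
im,d,m=snap("wrist","w8")
to(None)
cv2.imwrite("pics/c11.png",cv2.resize(im[200:350,220:420],None,fx=4,fy=4,interpolation=cv2.INTER_CUBIC))
E
```

```text
t 7.6 pos [ 547.9 -212.3   70.2] rot [1.7999e+02 1.1000e-01 8.9840e+01] F [ 0.8  0.7 -0.5] gap 21.3
```

View pics/c11.png

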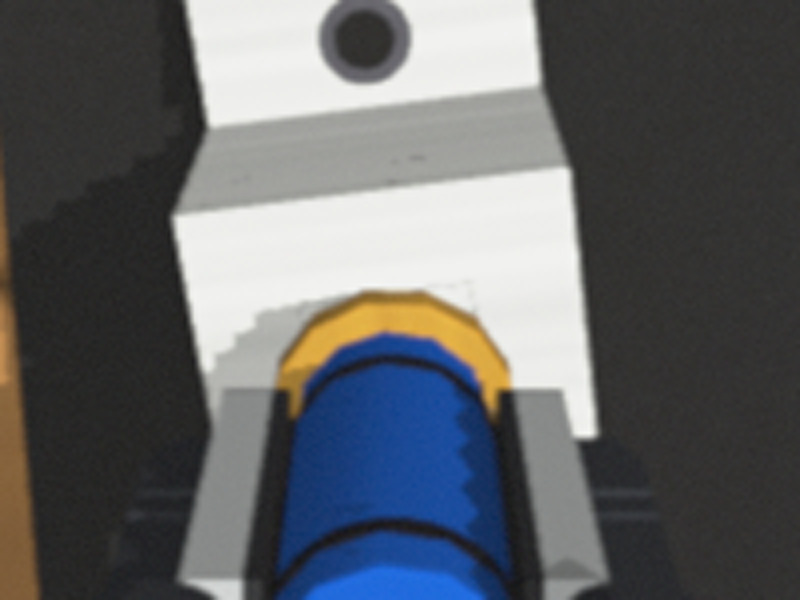

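>>> jog_arm(offset=[[0,0,1.2],[0,0,1],[0,0,1]], delta_rot=[[0,0,0],[0,0,0],[0,0,0]], jaw=[0,0,0])

```text
time: 7.9
tool_pos: [547.9, -212.3, 66.8]
tcp_rot: [180.0, 0.1, 89.8]
ft_force: [0.8, 0.6, -0.1]
finger_gap: 21.1
```

>>> jog_arm(offset=[[0,0,0.7],[0,0,0.7],[0,0,0.5]], delta_rot=[[0,0,0],[0,0,0],[0,0,0]], jaw=[0,0,0])

```text
time: 8.2
tool_pos: [547.9, -212.3, 64.7]
tcp_rot: [180.0, 0.1, 89.8]
ft_force: [0.3, 0.3, -1.6]
finger_gap: 21.2
```

>>> jog_arm(offset=[[0,0,0.6],[0,0,0.6]], delta_rot=[[0,0,0],[0,0,0]], jaw=[0,0])

```text
time: 8.4
tool_pos: [547.9, -212.4, 63.5]
tcp_rot: [180.0, 0.1, 89.8]
ft_force: [0.2, 0.4, -0.3]
finger_gap: 21.3
```

>>> jog_arm(offset=[[0,0,0],[0,0,0],[0,0,0],[0,0,0]], delta_rot=[[0,0,0],[0,0,0],[0,0,0],[0,0,0]], jaw=[35,50,50,50])

```text
time: 8.8
tool_pos: [547.4, -212.5, 63.3]
tcp_rot: [-180.0, 0.1, 89.8]
ft_force: [0.2, -0.2, 0.6]
finger_gap: 42.8
```

```bash
python3 - <<'E'
from h import *
im,d,m=snap("wrist","w9")
to(None)
cv2.imwrite("pics/c12.png",cv2.resize(im[200:350,220:420],None,fx=4,fy=4,interpolation=cv2.INTER_CUBIC))
E
```

```text
t 8.85 pos [ 547.4 -212.5   63.3] rot [-1.7995e+02  1.2000e-01  8.9840e+01] F [ 0.9 -0.  -0.4] gap 42.6
```

View pics/c12.png

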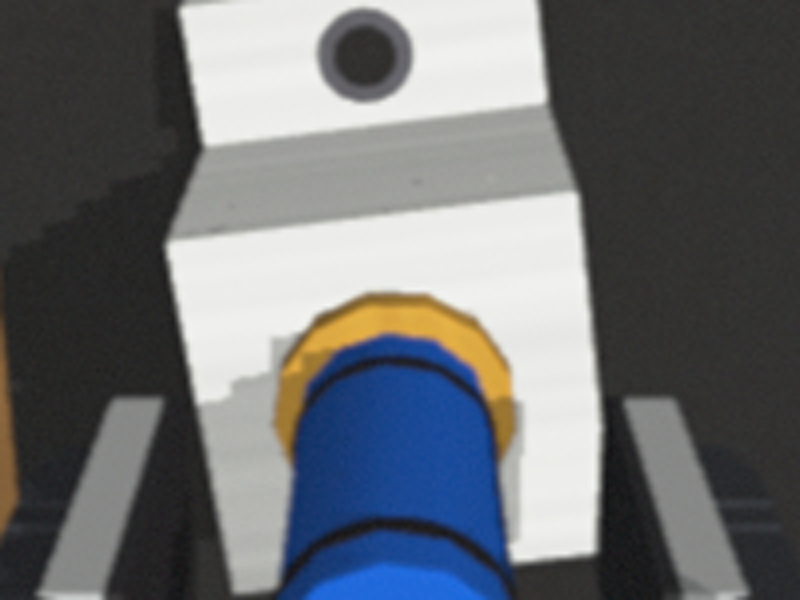

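>>> jog_arm(offset=[[0,0,-20],[0,0,-40],[10,-1,-35],[40,-4,0],[45,-4,0],[38,-3,0],[8,0,0],[0,0,0],[0,0,0]], delta_rot=[[0,0,0],[0,0,0],[0,0,0],[0,0,0],[0,0,0],[0,0,0],[0,0,-6.2],[0,0,-6.2],[0,0,0]], jaw=[50,60,80,80,80,80,80,80,80])

```text
time: 9.75
tool_pos: [535.4, -66.2, 163.1]
tcp_rot: [179.9, 0.1, 102.5]
ft_force: [0.5, -0.4, -0.3]
finger_gap: 68.7
```

```bash
cat >> h.py <<'E'
def faces(im,d,m,z0=47):
    P=pts(d,m);hsv=cv2.cvtColor(im,cv2.COLOR_BGR2HSV)
    mk=((abs(P[...,2]-z0)<5)&(hsv[...,1]<50)&(hsv[...,2]>110)).astype(np.uint8)
    k,l,st,c=cv2.connectedComponentsWithStats(mk)
    for i in range(1,k):
        if st[i,4]>400:
            q=P[l==i];rr=cv2.minAreaRect(q[:,:2].astype(np.float32));print("face",c[i].round(),st[i,4],np.median(q[:,2]).round(1),[np.round(a,1) for a in rr])
E
python3 - <<'E'
from h import *
im,d,m=snap("wrist","w10")
faces(im,d,m)
to([534.8,-69.5,17],102.3)
E
```

```text
face [118. 202.] 2765 48.1 [array([ 548.8, -211.8]), array([46.8, 47.7]), np.float64(7.6)]
face [314. 230.] 3695 48.0 [array([535.4, -68.9]), array([46.6, 46.1]), np.float64(12.5)]
face [530. 269.] 3469 47.8 [array([529.6,  92.8]), array([47.8, 46.3]), np.float64(84.6)]
t 9.8 pos [535.5 -66.5 163.1] rot [1.7994e+02 8.0000e-02 1.0227e+02] F [-0.2  0.4 -0.5] gap 68.3
 off [ -2.6  -1.5 146.1]
 rot [ 0.06  0.08 -0.03]
```

View pics/w10.png

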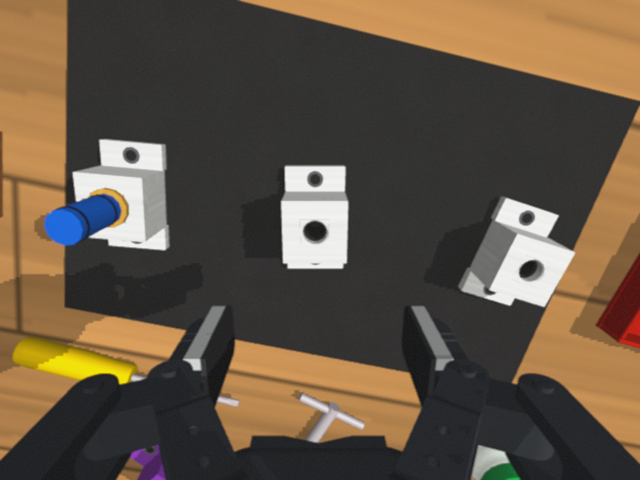

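>>> jog_arm(offset=[[-2.6,-1.5,40],[0,0,44],[0,0,36],[0,0,16],[0,0,6]], delta_rot=[[0,0,0],[0,0,0],[0,0,0],[0,0,0],[0,0,0]], jaw=[80,80,80,80,80], newtons=40)

```text
time: 10.3
tool_pos: [538.3, -72.8, 20.0]
tcp_rot: [179.5, 0.3, 101.1]
ft_force: [0.4, -0.2, 0.5]
finger_gap: 68.3
```

```bash
python3 - <<'E'
from h import *
to([534.8,-69.2,12],102.3)
E
```

```text
t 10.3 pos [538.3 -72.8  20. ] rot [179.53   0.29 101.11] F [ 0.4 -0.2  0.5] gap 68.3
 off [ 4.2 -2.8  7.9]
 rot [ 0.47  0.3  -1.19]
```

>>> jog_arm(offset=[[4,-2.8,4],[0,0,2],[0,0,0]], delta_rot=[[0.4,0.3,-1.2],[0,0,0],[0,0,0]], jaw=[80,80,80])

```text
time: 10.6
tool_pos: [534.8, -70.0, 14.2]
tcp_rot: [180.0, -0.0, 102.1]
ft_force: [1.9, -0.2, 0.2]
finger_gap: 68.3
```

```bash
python3 - <<'E'
from h import *
to([534.8,-69.2,12],102.3)
E
```

```text
t 10.6 pos [534.8 -70.   14.2] rot [ 1.7997e+02 -2.0000e-02  1.0213e+02] F [ 1.9 -0.2  0.2] gap 68.3
 off [0.8 0.2 2.2]
 rot [ 0.03 -0.02 -0.17]
```

>>> jog_arm(offset=[[0.5,0,1],[0,0,0],[0,0,0],[0,0,0],[0,0,0]], delta_rot=[[0,0,0],[0,0,0],[0,0,0],[0,0,0],[0,0,0]], jaw=[0,0,0,0,0], newtons=40)

```text
time: 11.1
tool_pos: [536.8, -69.9, 16.1]
tcp_rot: [179.7, 0.1, 102.1]
ft_force: [0.2, 0.5, -3.0]
finger_gap: 45.5
```

>>> jog_arm(offset=[[0,0,-10],[0,0,-25],[0,0,-35],[0,0,-30],[0,0,0],[30,-4,0],[42,-6,0],[44,-6,0],[44,-6,0],[44,-6,0],[44,-6,0],[44,-6,0],[44,-6,0],[44,-6,0],[30,-4,0],[0,0,0]], delta_rot=[[0,0,0],[0,0,0],[0,0,0],[0,0,8.4],[0,0,8.4],[0,0,0],[0,0,0],[0,0,0],[0,0,0],[0,0,0],[0,0,0],[0,0,0],[0,0,0],[0,0,0],[0,0,0],[0,0,0]], jaw=[0,0,0,0,0,0,0,0,0,0,0,0,0,0,0,0])

```text
time: 12.7
tool_pos: [519.0, 359.1, 131.2]
tcp_rot: [179.3, -0.1, 84.3]
ft_force: [-0.1, -0.7, -2.8]
finger_gap: 45.4
```

```bash
python3 - <<'E'
from h import *
to([514,373.6,120],85.3)
im,d,m=snap("wrist","w11")
to([514,373.6,120],85.3)
P=pts(d,m);hsv=cv2.cvtColor(im,cv2.COLOR_BGR2HSV)
mk=(abs(P[...,2]-28)<5)&(((hsv[...,0]<5)|(hsv[...,0]>175))&(hsv[...,1]>200));q=P[mk]
print(len(q),cv2.minAreaRect(q[:,:2].astype(np.float32)))
E
```

```text
t 12.7 pos [519.  359.1 131.2] rot [ 1.7932e+02 -1.3000e-01  8.4290e+01] F [-0.1 -0.7 -2.8] gap 45.4
 off [13.9 -6.5 11.1]
 rot [ 0.69 -0.13 -1.01]
t 12.75 pos [519.2 357.5 131.1] rot [ 1.7932e+02 -8.0000e-02  8.4260e+01] F [-0.6 -0.3 -2.6] gap 45.0
 off [15.5 -7.  11. ]
 rot [ 0.68 -0.07 -1.04]
6078 ((509.7546691894531, 323.2044982910156), (229.34361267089844, 158.686767578125), 85.50946807861328)
```

View pics/w11.png

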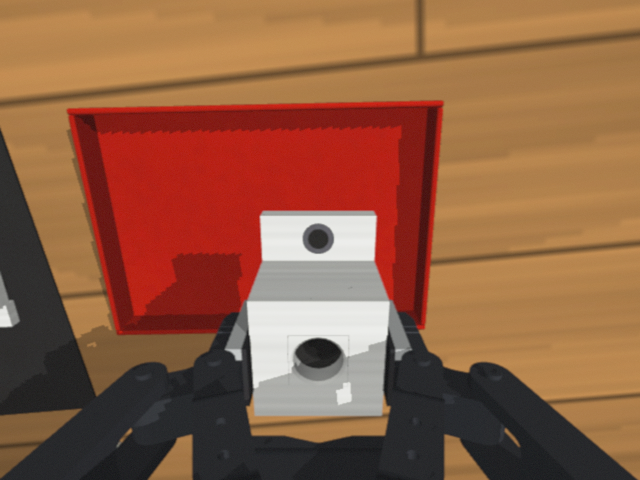

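>>> jog_arm(offset=[[14,-6.5,10],[1,0,30],[0,0,35],[0,0,18],[0,0,5],[0,0,0]], delta_rot=[[0.6,0,-1],[0,0,0],[0,0,0],[0,0,0],[0,0,0],[0,0,0]], jaw=[0,0,0,0,0,0])

```text
time: 13.35
tool_pos: [515.0, 371.5, 31.3]
tcp_rot: [179.9, -0.1, 85.2]
ft_force: [0.0, -0.6, -2.6]
finger_gap: 45.1
```

```bash
python3 - <<'E'
from h import *
to([514,374,17.1],85.4)
E
```

```text
t 13.35 pos [515.  371.5  31.3] rot [ 1.7994e+02 -7.0000e-02  8.5220e+01] F [ 0.  -0.6 -2.6] gap 45.1
 off [ 2.4 -1.3 14.2]
 rot [ 0.06 -0.07 -0.18]
```

>>> jog_arm(offset=[[1.5,-1,4],[0,0,3],[0,0,2],[0,0,1.5],[0,0,1]], delta_rot=[[0,0,0],[0,0,0],[0,0,0],[0,0,0],[0,0,0]], jaw=[0,0,0,0,0])

```text
time: 13.85
tool_pos: [517.1, 374.2, 23.9]
tcp_rot: [179.6, -0.3, 85.2]
ft_force: [0.4, 0.7, -2.2]
finger_gap: 45.5
```

>>> jog_arm(offset=[[0,-2,3],[0,0,1.5],[0,0,1],[0,0,1]], delta_rot=[[0.3,-0.2,0],[0,0,0],[0,0,0],[0,0,0]], jaw=[0,0,0,0])

```text
time: 14.25
tool_pos: [515.3, 374.8, 17.5]
tcp_rot: [179.9, -0.1, 85.2]
ft_force: [-0.1, -0.1, -2.8]
finger_gap: 45.8
```

>>> jog_arm(offset=[[0,0,0.7],[0,0,0.7],[0,0,0.5]], delta_rot=[[0,0,0],[0,0,0],[0,0,0]], jaw=[0,0,0])

```text
time: 14.55
tool_pos: [515.4, 374.9, 16.1]
tcp_rot: [179.9, -0.1, 85.2]
ft_force: [-2.8, -1.7, 3.6]
finger_gap: 45.8
```

>>> jog_arm(offset=[[0,0,0],[0,0,0],[0,0,0],[0,0,-15],[0,0,-40],[0,0,-45],[-20,2,-10]], delta_rot=[[0,0,0],[0,0,0],[0,0,0],[0,0,0],[0,0,0],[0,0,0],[0,0,0]], jaw=[68,68,68,68,68,68,68])

```text
time: 15.25
tool_pos: [514.5, 355.4, 130.8]
tcp_rot: [-180.0, -0.1, 85.3]
ft_force: [0.3, 0.2, 0.7]
finger_gap: 58.0
```

```bash
python3 - <<'E'
from h import *
im,d,m=snap("wrist","w12")
faces(im,d,m,48)
to([529,92,140],84.5)
E
```

```text
face [349. 245.] 4721 49.0 [array([514.9, 375.4]), array([46.1, 47. ]), np.float64(85.1)]
t 15.3 pos [515.  351.6 130.5] rot [-1.7999e+02  6.0000e-02  8.5200e+01] F [2.8 1.1 1.3] gap 58.0
 off [-257.5   35.7   -9.2]
 rot [-0.01  0.06  0.7 ]
```

View pics/w12.png

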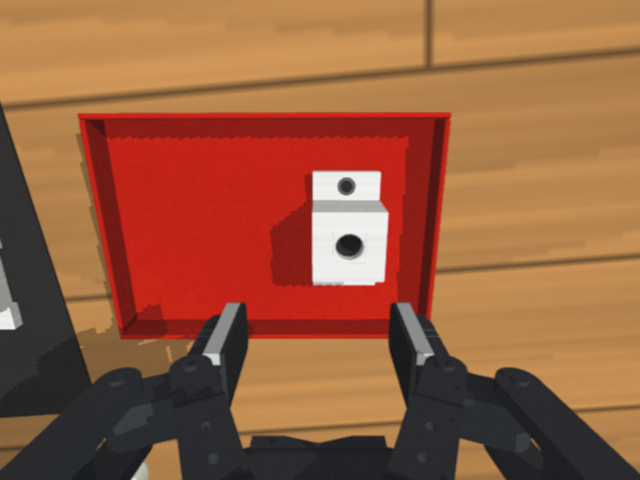

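>>> jog_arm(offset=[[-40,6,0],[-44,6,0],[-44,6,0],[-44,6,0],[-44,6,0],[-34,5,0],[0,0,0],[0,0,0]], delta_rot=[[0,0,0.7],[0,0,0],[0,0,0],[0,0,0],[0,0,0],[0,0,0],[0,0,0],[0,0,0]], jaw=[80,80,80,80,80,80,80,80])

```text
time: 16.1
tool_pos: [528.9, 91.4, 139.6]
tcp_rot: [179.3, -0.2, 84.5]
ft_force: [-0.2, 0.2, 0.8]
finger_gap: 68.5
```

```bash
python3 - <<'E'
from h import *
im,d,m=snap("wrist","w13")
faces(im,d,m,47)
to([529,92.5,16],84.5)
E
```

```text
face [319. 242.] 4380 48.1 [array([529.9,  92.9]), array([46.2, 47. ]), np.float64(84.7)]
t 16.15 pos [529.   91.7 139.7] rot [179.34  -0.18  84.51] F [ 1.  -0.6 -0.1] gap 68.3
 off [  0.5  -1.5 123.7]
 rot [ 0.66 -0.18  0.01]
```

View pics/w13.png

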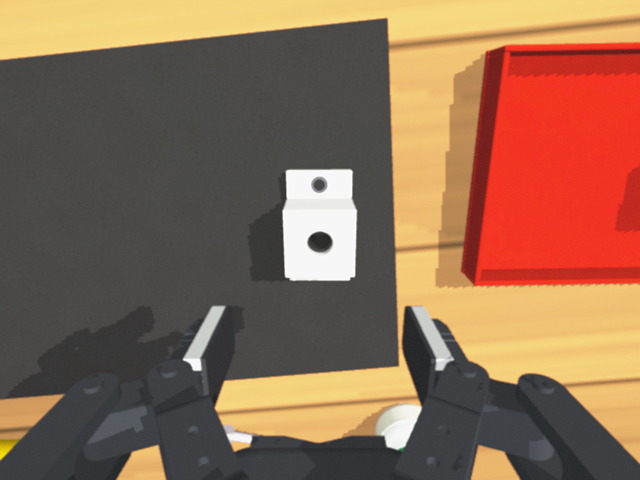

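>>> jog_arm(offset=[[1,-1,35],[0,0,40],[0,0,30],[0,0,10],[0,0,2],[0,0,0]], delta_rot=[[0.6,-0.2,0],[0,0,0],[0,0,0],[0,0,0],[0,0,0],[0,0,0]], jaw=[80,80,80,80,80,80])

```text
time: 16.75
tool_pos: [531.7, 100.3, 23.7]
tcp_rot: [179.6, -0.1, 84.9]
ft_force: [0.7, 0.3, 0.8]
finger_gap: 68.3
```

```bash
python3 - <<'E'
from h import *
to([529,92.7,14],84.5)
E
```

```text
t 16.75 pos [531.7 100.3  23.7] rot [ 1.7958e+02 -1.2000e-01  8.4940e+01] F [0.7 0.3 0.8] gap 68.3
 off [-7.9 -2.1  9.7]
 rot [ 0.42 -0.13  0.44]
```

>>> jog_arm(offset=[[-6,-2,4],[-1,0,2],[0,0,1],[0,0,0]], delta_rot=[[0.4,0,0.4],[0,0,0],[0,0,0],[0,0,0]], jaw=[80,80,80,80])

```text
time: 17.15
tool_pos: [532.7, 93.7, 21.1]
tcp_rot: [179.6, -0.2, 84.5]
ft_force: [0.1, 0.7, -0.1]
finger_gap: 68.5
```

```bash
python3 - <<'E'
from h import *
to([529,92.7,14],84.5)
E
```

```text
t 17.15 pos [532.7  93.7  21.1] rot [179.58  -0.2   84.54] F [ 0.1  0.7 -0.1] gap 68.5
 off [-1.3 -3.6  7.1]
 rot [ 0.42 -0.2   0.04]
```

>>> jog_arm(offset=[[-1,-3,5],[0,0,3],[0,0,1],[0,0,0.5]], delta_rot=[[0.4,-0.2,0],[0,0,0],[0,0,0],[0,0,0]], jaw=[80,80,80,80])

```text
time: 17.55
tool_pos: [530.1, 92.7, 11.7]
tcp_rot: [179.9, -0.0, 84.5]
ft_force: [0.2, -0.2, -0.1]
finger_gap: 68.4
```

>>> jog_arm(offset=[[0,0,0],[0,0,0],[0,0,0],[0,0,0],[0,0,0]], delta_rot=[[0,0,0],[0,0,0],[0,0,0],[0,0,0],[0,0,0]], jaw=[0,0,0,0,0], newtons=40)

```text
time: 18.05
tool_pos: [530.0, 92.8, 11.5]
tcp_rot: [179.9, 0.0, 84.5]
ft_force: [-0.1, 0.5, 0.2]
finger_gap: 45.6
```

>>> jog_arm(offset=[[0,0,-10],[0,0,-25],[0,0,-35],[20,-5,-15],[40,-10,0],[44,-11,0],[40,-9,0],[22,-5,0],[4,0,0],[0,0,0]], delta_rot=[[0,0,0],[0,0,0],[0,0,0],[0,0,-0.8],[0,0,0],[0,0,0],[0,0,0],[0,0,0],[0,0,0],[0,0,0]], jaw=[0,0,0,0,0,0,0,0,0,0])

```text
time: 19.05
tool_pos: [502.2, 271.1, 104.9]
tcp_rot: [180.0, -0.1, 85.2]
ft_force: [-0.4, -1.0, -2.4]
finger_gap: 45.3
```

```bash
python3 - <<'E'
from h import *
im,d,m=snap("wrist","w14")
to([505.5,271,12.5],85.4)
E
```

```text
t 19.1 pos [502.3 270.6 104.8] rot [ 1.7999e+02 -7.0000e-02  8.5160e+01] F [ 0.1  0.2 -2.3] gap 45.5
 off [ 0.5  3.1 92.3]
 rot [ 0.01 -0.07 -0.24]
```

View pics/w14.png

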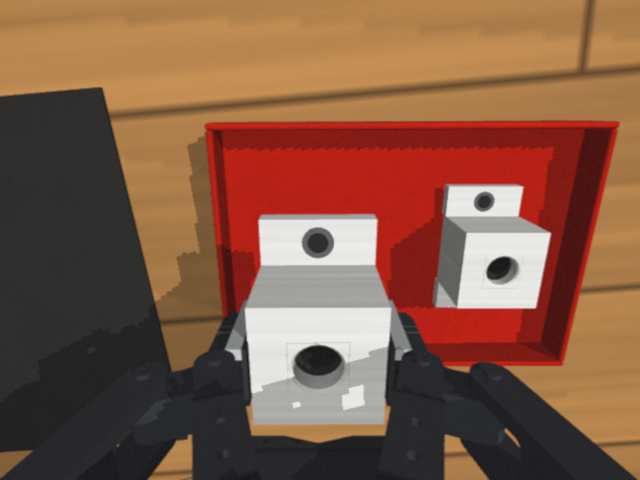

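The second block is held level over the free left half of the tray. The first stands upright at (500,260) in the image. I lower now.

>>> jog_arm(offset=[[0,1,25],[0,0,30],[0,0,15],[0,0,5],[0,0,2],[0,0,0]], delta_rot=[[0,0,0],[0,0,0],[0,0,0],[0,0,0],[0,0,0],[0,0,0]], jaw=[0,0,0,0,0,0])

```text
time: 19.7
tool_pos: [506.6, 265.1, 28.3]
tcp_rot: [179.8, -0.0, 84.8]
ft_force: [-0.0, 0.1, -1.6]
finger_gap: 45.6
```

>>> jog_arm(offset=[[4,-1,3],[1,0,3],[0,0,2],[0,0,1]], delta_rot=[[0.2,0,-0.5],[0,0,0],[0,0,0],[0,0,0]], jaw=[0,0,0,0])

```text
time: 20.1
tool_pos: [508.6, 271.6, 22.2]
tcp_rot: [179.8, -0.2, 85.4]
ft_force: [0.3, -0.1, -2.5]
finger_gap: 45.8
```

>>> jog_arm(offset=[[0,-2,4],[0,0,2],[0,0,1],[0,0,0.5]], delta_rot=[[0.2,-0.1,0],[0,0,0],[0,0,0],[0,0,0]], jaw=[0,0,0,0])

```text
time: 20.5
tool_pos: [506.3, 272.1, 14.1]
tcp_rot: [180.0, -0.1, 85.4]
ft_force: [0.2, -1.0, -2.8]
finger_gap: 45.6
```

>>> jog_arm(offset=[[0,0,0.7],[0,0,0.7],[0,0,0.6]], delta_rot=[[0,0,0],[0,0,0],[0,0,0]], jaw=[0,0,0])

```text
time: 20.8
tool_pos: [506.4, 272.1, 12.6]
tcp_rot: [180.0, -0.1, 85.4]
ft_force: [-4.7, -1.8, 7.9]
finger_gap: 45.4
```

Contact. Release and retreat.

>>> jog_arm(offset=[[0,0,0],[0,0,0],[0,0,0],[0,0,-15],[0,0,-40],[0,0,-45],[0,0,-40],[0,-40,-20],[0,-45,0],[0,0,0],[0,0,0]], delta_rot=[[0,0,0],[0,0,0],[0,0,0],[0,0,0],[0,0,0],[0,0,0],[0,0,0],[0,0,0],[0,0,0],[0,0,0],[0,0,0]], jaw=[68,68,68,68,68,68,68,68,68,68,68])

```text
time: 21.9
tool_pos: [420.3, 279.1, 188.0]
tcp_rot: [179.6, -0.4, 85.3]
ft_force: [1.2, 0.9, -0.7]
finger_gap: 58.2
```

```bash
python3 - <<'E'
from h import *
to(None)
for n in ("top","scene"):
    im,d,m=snap(n,n+"9"); print(n);faces(im,d,m,47.5)
    P=pts(d,m);hsv=cv2.cvtColor(im,cv2.COLOR_BGR2HSV)
    b=(hsv[...,0]>100)&(hsv[...,0]<125)&(hsv[...,1]>150)&(P[...,2]>75)
    z=P[b][:,2];t=np.percentile(z,97);q=P[b&(P[...,2]>t-4)];print("gauge top",np.median(q,0),cv2.minEnclosingCircle(q[:,:2].astype(np.float32)))
im=cv2.imread("pics/scene9.png");cv2.imwrite("pics/c13.png",cv2.resize(im[80:360,200:480],None,fx=2.1,fy=2.1,interpolation=cv2.INTER_CUBIC))
E
```

```text
t 21.9 pos [420.3 279.1 188. ] rot [179.6   -0.36  85.31] F [ 1.2  0.9 -0.7] gap 58.2
top
face [410. 261.] 420 47.5 [array([ 545.3, -210.6]), array([46.1, 46.8]), np.float64(7.4)]
face [ 87. 279.] 617 48.3 [array([512.3, 376.3]), array([48.2, 45.9]), np.float64(85.0)]
face [144. 283.] 602 48.3 [array([503.7, 273.6]), array([48.6, 46. ]), np.float64(85.8)]
gauge top [ 544.98296253 -209.283032     99.09738618] ((544.2714233398438, -210.33905029296875), 10.492359161376953)
scene
face [255. 315.] 418 47.2 [array([ 549.2, -214. ]), array([47.3, 46.8]), np.float64(6.2)]
gauge top [ 548.78059812 -214.57677967   98.09731147] ((548.447509765625, -214.28475952148438), 10.977665901184082)
```

View pics/c13.png

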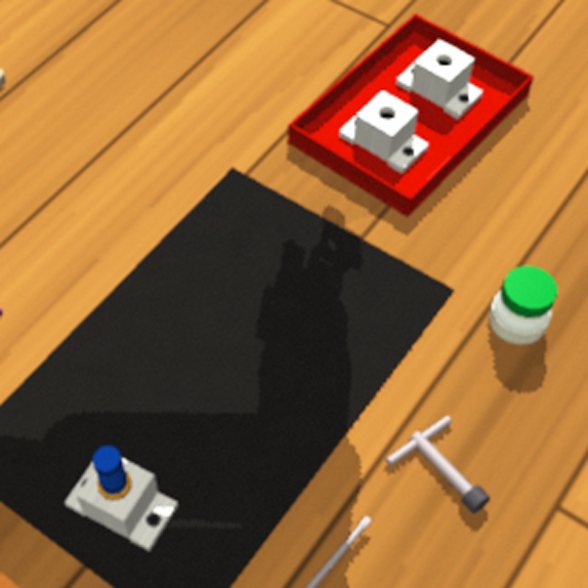

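View pics/top9.png

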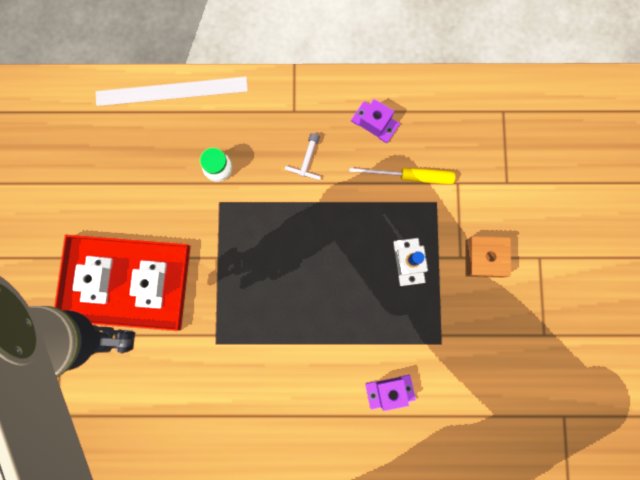

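Gauge top measures 98–99 mm, and fully home means 98. Both tight blocks stand on the tray floor with tops at 48 mm as expected, and the bystanders are unmoved. One settling move, then I hand in.

>>> jog_arm(offset=[[0,0,-5],[0,0,0],[0,0,0],[0,0,0]], delta_rot=[[0,0,0],[0,0,0],[0,0,0],[0,0,0]], jaw=[68,68,68,68])

```text
time: 22.4
tool_pos: [422.6, 278.1, 191.8]
tcp_rot: [179.8, -0.2, 85.1]
ft_force: [-0.2, -0.3, 0.3]
finger_gap: 58.3
```

```bash
python3 - <<'E'
from h import *
print(r.hand_in()); to(None)
E
```

```text
the job is handed in; nothing more can be done
None
the job is handed in; nothing more can be done
```

I tried the gauge in the block nearest the stand, and it slid all the way in with no resistance, only about 1 N of sensor noise. I left it there and handed the job in at about 22 s. The other two blocks, tight by elimination, went into the red tray; I did not try the gauge in them.

- **Gauge:** its top measured 98.1 mm (scene camera) and 99.1 mm (top camera); fully home is 98. It is centred to within about 1.5 mm and looks upright. The block it is in moved less than 1 mm.
- **Tight blocks:** they touched down with about 6–11 N of contact force. Both stand upright on the tray floor, tops at 48.3 mm against an expected 48, at about x 513, y 376 and x 505, y 273.
- **Bystanders:** in the top view the screwdriver, jar, chuck key and purple look-alikes are where they started; I did not measure them.

**Disagreement:** the top and scene cameras differ by about 4 mm in x and y throughout. I relied on their mean and on the wrist camera.

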